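# Dress the lapping plate with the block kept behind a tin

### The job

Dress the lapping plate: first clear it by standing every knobbed sample holder upright in the shallow tray, and only then take the tin that hides the sprung dressing block out of the rack and stand it well aside on the bench. Lay the block across the plate at the end nearest the robot, push its grip bar down about half its spring travel, and keep it pressed so while you sweep it lengthwise along the middle of the plate right to the far end. Then put the block back in its place in the rack, square, and the tin back in its place in front of it, and leave the other tin, the case, the bottle and the beaker alone.

Things in the scene. Friction and masses are not known exactly. Their poses are not given: they have to be found in the camera images.
- plate: dark cast lapping plate, fixed, 240 mm long (own x, which points away from the robot) x 120 mm wide (own y) x 15 mm thick. Origin at the centre of its underside, so its top is 15 mm above the origin; near end at own x = -120 mm, far end at +120 mm.
- tray: shallow aluminium tray, fixed, 220 (own x) x 120 (own y) x 12 mm high, walls and floor 3 mm. Origin at the centre of its underside.
- holder1: brass sample holder, loose: round foot 40 mm across and 14 mm high, with a round knob 18 mm across above it, 38 mm high in all, 0.12 kg. Origin at the centre of its underside, z up. Starts standing on the lapping plate; two to four are present, None if absent.
- holder2: brass sample holder, loose: round foot 40 mm across and 14 mm high, with a round knob 18 mm across above it, 38 mm high in all, 0.12 kg. Origin at the centre of its underside, z up. Starts standing on the lapping plate; two to four are present, None if absent.
- holder3: brass sample holder, loose: round foot 40 mm across and 14 mm high, with a round knob 18 mm across above it, 38 mm high in all, 0.12 kg. Origin at the centre of its underside, z up. Starts standing on the lapping plate; two to four are present, None if absent.
- holder4: brass sample holder, loose: round foot 40 mm across and 14 mm high, with a round knob 18 mm across above it, 38 mm high in all, 0.12 kg. Origin at the centre of its underside, z up. Starts standing on the lapping plate; two to four are present, None if absent.
- rack: low two-lane aluminium rack, fixed, 150 mm deep (own x, pointing away from the robot) x 270 mm wide (own y), 4 mm floor, with 4 mm thick lips standing 10 mm above the floor at both sides, between the lanes and at the back; open in front. Each lane has a front place and a back place. Origin at the centre of its underside.
- front_left (a point): front place of the left (+y) lane: point on the rack's floor 35 mm before its middle, where that lane's tin belongs (centre of its underside).
- back_left (a point): back place of the left (+y) lane: point on the rack's floor 35 mm behind its middle.
- front_right (a point): front place of the right (-y) lane, likewise.
- back_right (a point): back place of the right (-y) lane, likewise.
- tin_left: plain grey rectangular tin, 48 (own x) x 100 (own y) x 120 mm high (a black cap at own y +25 mm stands 12 mm above that), 0.4 kg, loose. Origin at the centre of its underside, z up. At the start it stands in the front place of the left (+y) lane of the rack, its broad side to the robot.
- tin_right: plain grey rectangular tin, 48 (own x) x 100 (own y) x 120 mm high (a black cap at own y +25 mm stands 12 mm above that), 0.4 kg, loose. Origin at the centre of its underside, z up. At the start it stands in the front place of the right (-y) lane of the rack, its broad side to the robot.
- block: dressing block, loose, 0.35 kg in all: flat dark steel base 46 (own x) x 110 (own y) x 18 mm high, carrying a sprung aluminium grip bar. Origin at the centre of the base's underside, z up. At the start it lies in the back place of one lane (either), its length along the rack's y, close behind the tin of that lane.
- block_grip (a point): centre of the top face of the block's grip bar; the bar is 18 (block's x) x 64 (block's y) x 24 mm high, its top 62 mm above the block's underside when not pressed and its underside then 20 mm above the base.
- block_handle (a joint): how far the grip bar is pushed down towards the base against its spring, m: 0 free to 0.016 fully down; 1.8 N to start it, then 900 N/m (about 9 N at half travel, to which the block's weight adds on the plate).
- gauge_case: flat black case with two steel clasps, 46 x 104 x 28 mm, loose, in the back place of the other lane. Bystander. Origin at the centre of its underside.
- wash_bottle: white wash bottle with red cap, 56 mm across, 150 mm high, loose. Bystander. Origin at the centre of its underside.
- beaker: small clear beaker, 52 mm across, 50 mm high, loose. Bystander. Origin at the centre of its underside.
There are look-alikes about, which are no part of the job. Leave any blue or pink look-alike of the holder1 alone.

How it is judged:
On the way, in this order (a step that is already met when the one before it is completed fails the run):
1. every holder stands in the tray, off the plate (x of holder1 in the frame of tray between -0.095 and 0.095 m and y of holder1 in the frame of tray between -0.045 and 0.045 m and height (world z) of each of holder1, holder2, holder3, holder4 below 0.008 m and angle between each of holder1, holder2, holder3, holder4's own z axis and vertical below 0.15 rad and x of holder2 in the frame of tray between -0.095 and 0.095 m and y of holder2 in the frame of tray between -0.045 and 0.045 m and x of holder3 in the frame of tray between -0.095 and 0.095 m and y of holder3 in the frame of tray between -0.045 and 0.045 m and x of holder4 in the frame of tray between -0.095 and 0.095 m and y of holder4 in the frame of tray between -0.045 and 0.045 m), for 0.2 s.
2. the tin in front of the block stands upright on the bench or rack, let go, over 100 mm from its place, the block still in its lane (((horizontal distance between block and back_left below 0.04 m and horizontal distance between tin_left and front_left above 0.1 m and height (world z) of tin_left below 0.008 m and angle between tin_left's own z axis and vertical below 0.1 rad and contact force between the fingers and tin_left below 0.5 N) or (horizontal distance between block and back_right below 0.04 m and horizontal distance between tin_right and front_right above 0.1 m and height (world z) of tin_right below 0.008 m and angle between tin_right's own z axis and vertical below 0.1 rad and contact force between the fingers and tin_right below 0.5 N))), for 0.2 s.
3. the block lies across the plate at its near end, pressed on it with 5 to 22 N (x of block in the frame of plate between -0.13 and -0.075 m and y of block in the frame of plate between -0.03 and 0.03 m and angle between the y axis of block and the y axis of plate, either way round below 0.2 rad and contact force between block and plate between 5 and 22 N), for 0.1 s.
4. the block lies across the plate at a quarter of the way, pressed on it with 5 to 22 N (x of block in the frame of plate between -0.06 and -0.03 m and y of block in the frame of plate between -0.03 and 0.03 m and angle between the y axis of block and the y axis of plate, either way round below 0.2 rad and contact force between block and plate between 5 and 22 N), for 0.1 s.
5. the block lies across the plate at the middle, pressed on it with 5 to 22 N (x of block in the frame of plate between -0.015 and 0.015 m and y of block in the frame of plate between -0.03 and 0.03 m and angle between the y axis of block and the y axis of plate, either way round below 0.2 rad and contact force between block and plate between 5 and 22 N), for 0.1 s.
6. the block lies across the plate at three quarters of the way, pressed on it with 5 to 22 N (x of block in the frame of plate between 0.03 and 0.06 m and y of block in the frame of plate between -0.03 and 0.03 m and angle between the y axis of block and the y axis of plate, either way round below 0.2 rad and contact force between block and plate between 5 and 22 N), for 0.1 s.
7. the block lies across the plate at its far end, pressed on it with 5 to 22 N (x of block in the frame of plate between 0.075 and 0.13 m and y of block in the frame of plate between -0.03 and 0.03 m and angle between the y axis of block and the y axis of plate, either way round below 0.2 rad and contact force between block and plate between 5 and 22 N), for 0.1 s.
At the end, for the whole second after the job is handed in: Every holder present stands upright inside the tray; the block lies flat in the back place of a rack lane (within 18 mm, turned less than 0.2 rad from square); both tins stand upright in the front places of their lanes (within 18 mm, 0.2 rad); all at rest (all of step 1 and horizontal distance between tin_left and front_left below 0.018 m and angle between each of tin_left, tin_right, block's own z axis and vertical below 0.08 rad and angle between the y axis of each of tin_left, tin_right, block and the y axis of rack, either way round below 0.2 rad and height (world z) of each of tin_left, tin_right, block below 0.008 m and horizontal distance between tin_right and front_right below 0.018 m and (horizontal distance between block and back_left below 0.018 m or horizontal distance between block and back_right below 0.018 m) and linear speed of each of block, tin_left, tin_right, holder1, holder2, holder3, holder4 below 0.02 m/s); the robot touches nothing.
It fails at once if the gauge case, wash bottle or beaker is pushed more than 30 mm or tipped ((distance of gauge_case from where it was at the start of the episode above 0.03 m or angle between gauge_case's own z axis and vertical above 0.5 rad) or (distance of wash_bottle from where it was at the start of the episode above 0.03 m or angle between wash_bottle's own z axis and vertical above 0.5 rad) or (distance of beaker from where it was at the start of the episode above 0.03 m or angle between beaker's own z axis and vertical above 0.5 rad)).
It fails at once if the other tin, which stands before the gauge case, is moved more than 40 mm ((horizontal distance between gauge_case and back_left below 0.05 m and distance of tin_left from where it was at the start of the episode above 0.04 m) or (horizontal distance between gauge_case and back_right below 0.05 m and distance of tin_right from where it was at the start of the episode above 0.04 m)).
It fails at once if the block is pressed on the plate with more than 45 N (contact force between block and plate above 45 N).
Of holder1, holder2, holder3, holder4 only 2 to 4 are there at a start; the rules pass over those that are not, and their reading is None.
At some moment in a run one of holder1, holder2, holder3, holder4 may be knocked a few centimetres aside while the robot is not near it.
Once in a run the grip may slacken for a moment while it holds something.
It also fails if it takes over 208 s, if anything falls off the work surface, if the arm or the gripper's body presses on something with over 40 N, if the wrist force passes 120 N, or if a joint passes its speed limit or range.

### The arm

A 6-joint arm with a two-finger parallel gripper is mounted at the origin on the work surface. World frame = base frame: x ahead of the robot, y to its left, z up, the work surface at z = 0. Lengths are in m, angles in rad, forces in N, time in s.
With the tool pointing down it reaches from about 0.25 to 0.725 m from the base axis. Payload 4 kg.
Tool frame: the origin (TCP) lies midway between the tips of the shut fingers; the grasp point (between the pads) lies grip_point_offset behind it (grip_point_offset is the distance from the TCP to the grasp point, in m); z points along the fingers, y is the line along which they close (so a half turn about z gives the same grasp; the last joint's range is limited). The gripper opens to 85 mm and grips with 20 to 120 N. Pads are 22 mm wide; open, the fingers measure 114 mm over their backs; the gripper's body (76 mm by 85 mm) begins 54 mm behind the grasp point. The pads swing forward as they close: fully open they stand 13 mm farther back than shut.
Start: joints at [1.299, 0.241, 0.005, 1.335, 0, 1.571], TCP at [0.134, 0.482, 0.231] pointing down, gripper open.
Joint ranges: [-2.72, 2.72], [-1.05, 1.87], [-1.09, 1.28], [-1.99, 2.15], [-1.42, 1.44], [-3.14, 3.14]. Speed limits (rad/s): [2.79, 2.79, 3.14, 3.14, 3.14, 3.14].

### API

Orientations are given as a unit quaternion [x, y, z, w].
In Python, from workcell import * gives the robot as it stands. The module is installed in compiled form; this text tells all that it offers.
- The arm moves only by the tool arm_command, never from a script. Its arguments are lists of equal length, an entry for each row: "slide": the shift along the tool's x, y, z in cm, a list of three; "spin": the turn about the tool's z in degrees. A call has exactly 5 rows; each row is the pose to reach, as a shift and turn from the pose commanded when the call began, along the tool's axes at that moment; what a row does not reach only later rows make up. A row lasts 1/8 s, in which the tool goes at most 62.5 mm and 10.7 degrees, less where a joint would pass 70% of its speed; a pose out of reach is approached as far as the arm can. A call with a gripper value outside its range is refused whole. "jaw" is the finger opening in cm, from 0 to 8.54, set as the call begins (left out, the last holds). The fingers move at their own pace and stop on an object; the grip force is fixed at half the most. Time passes only in rows, so rows that repeat a pose let the fingers close, or fill a call up. It gives the time, the measured TCP pose, the force, the opening and the grip force at its end, in the units of the state.
- get_obs(): the state, without advancing time (a new reading comes with each control period).
- camera(name): name is "scene" or "top" or "wrist"; returns a dict with "pixels" (420x560x3 uint8, red, green, blue), "range_z" (420x560 float32, m along the optical axis (not along the pixel's ray), 0 where there is no reading), "intrinsics" (3x3 intrinsics, pixels), "rvec" (rotation vector, rad) and "tvec" (3), from world to camera coordinates, as OpenCV has them. Camera axes: x right, y down, z forward; pixel columns grow to the right and rows downward; lengths in m; the calibration is good to about 2 mm. A picture is of the moment at which its call begins.
- job_done(): hands the job in; it is judged then, once.
Trained networks look in a picture, given as the dict that the camera call returned (one of the last four; its "shot" number tells which), for a name from the list of things; names that differ only in an ending like _2 or _b are one class to them, and where a whole thing is asked for, a point or a joint stands for the part that bears it (a point fixed in the world has none). Each returns a list of dicts, best first, with "confidence" (0 to 1); they miss things now and then, are a little off and sometimes report something else, mostly with a low value. They report only what shows in the picture. A call takes as long as a camera call. They do not tell look-alikes from the thing itself.
- recognise(picture, thing): "centre" ([column, row] in pixels, amid what is visible of it).
- landmark_of(picture, thing): "centre" ([column, row] in pixels: a listed point, or the origin of a listed thing).
The state is a dict: "clock": time; "joint_pos": joint angles; "joint_vel": joint speeds; "tau": joint torques, N m; "eef_pos": TCP position; "tool_rot": TCP orientation; "ft_force": force on the tool from outside, world axes, zero at the start; "ft_torque": the same for the moment, N m; "grip_width": finger opening in m; "grasp_force": force on a finger pad.
Only numpy, scipy, OpenCV 4.12 (cv2) and the standard library are available. Lean on these libraries where they do the work, as an engineer would, in place of code of your own. Each camera call takes 0.05 s, during which the arm holds its last target. There are 200 camera calls.

## Working session

There is one attempt and no reset: what is moved stays moved. The work goes in short steps, Python scripts to look and compute and a tool call to move; the robot and the scene stay as the last step left them, time stands still between calls to the robot, and variables do not carry over. Pictures are saved under pics/ and viewed, at most 14 in all, crops included, and the job is handed in when it is done.

Besides the shell and the picture viewer there is one more tool, called in YAML: its name, and indented under it one key for each argument. arm_command: Moves the arm, as the interface text tells. Its arguments: {"type":"object","properties":{"slide":{"type":"array","items":{"type":"array","items":{"type":"number"}}},"spin":{"type":"array","items":{"type":"number"}},"jaw":{"type":"number"}},"required":["slide","spin"]}

```bash
mkdir -p pics
cat > h.py <<'E'
from workcell import *
import numpy as np, cv2
from scipy.spatial.transform import Rotation as R
def save(p,n): cv2.imwrite('pics/'+n,cv2.cvtColor(p['pixels'],cv2.COLOR_RGB2BGR))
def cam(p):
    Rm=cv2.Rodrigues(np.array(p['rvec'],float))[0]; return Rm,np.array(p['tvec'],float).ravel(),np.array(p['intrinsics'])
def ray(p,uv):
    Rm,t,K=cam(p); d=Rm.T@np.linalg.inv(K)@np.array([uv[0],uv[1],1.]); return -Rm.T@t,d
def onz(p,uv,z):
    o,d=ray(p,uv); return o+d*(z-o[2])/d[2]
def dep(p,uv):
    o,d=ray(p,uv); u,v=int(round(uv[0])),int(round(uv[1])); return o+d*p['range_z'][v,u]
def cloud(p):
    Rm,t,K=cam(p); v,u=np.mgrid[:420,:560]; z=p['range_z']
    c=np.stack([(u-K[0,2])/K[0,0]*z,(v-K[1,2])/K[1,1]*z,z],-1)
    return (c-t)@Rm
def tri(p,a,q,b):
    o,d=ray(p,a); o2,d2=ray(q,b); A=np.stack([d,-d2],1); s=np.linalg.lstsq(A,o2-o,rcond=None)[0]
    x,y=o+s[0]*d,o2+s[1]*d2; return (x+y)/2,np.linalg.norm(x-y)
def st():
    o=get_obs(); print('t',round(o['clock'],2),'tcp',np.round(o['eef_pos'],4),'R',np.round(R.from_quat(o['tool_rot']).as_matrix(),3).tolist(),'F',np.round(o['ft_force'],1),'w',round(o['grip_width'],4)); return o
def to(target,yaw=None):
    """slide in cm from present pose to world target"""
    o=get_obs(); M=R.from_quat(o['tool_rot']).as_matrix(); return np.round(M.T@(np.array(target)-o['eef_pos'])*100,2)
E
python3 - <<'E'
from h import *
o=st(); print({k:np.round(v,3) for k,v in o.items()}); 
try: print(grip_point_offset)
except Exception as e: print(e)
ps={}
for n in('scene','top'):
    p=camera(n); ps[n]=p; save(p,n+'0.png')
    for th in ['plate','tray','holder1','rack','front_left','back_left','front_right','back_right','tin_left','tin_right','block','block_grip','gauge_case','wash_bottle','beaker']:
        f=landmark_of(p,th)
        print(n,th,[(np.round(x['centre']).astype(int).tolist(),round(x['confidence'],2),np.round(dep(p,x['centre']),3).tolist()) for x in f[:7]])
E
```

```text
t 0.0 tcp [0.134  0.481  0.2304] R [[-0.963, 0.268, -0.001], [0.268, 0.963, -0.002], [0.0, -0.002, -1.0]] F [-0.1  1.   0.5] w 0.0851
{'clock': np.float64(0.0), 'joint_pos': array([1.299, 0.241, 0.004, 1.335, 0.   , 1.571]), 'joint_vel': array([ 0.   , -0.   , -0.001, -0.001, -0.002,  0.   ]), 'tau': array([ 1.0000e-03, -3.7232e+01,  2.5241e+01,  1.7000e-02,  0.0000e+00,
        0.0000e+00]), 'eef_pos': array([0.134, 0.481, 0.23 ]), 'tool_rot': array([ 0.135,  0.991, -0.001, -0.   ]), 'ft_force': array([-0.142,  0.967,  0.51 ]), 'ft_torque': array([ 0.031, -0.013, -0.006]), 'grasp_force': np.float64(0.0), 'grip_width': np.float64(0.085)}
0.0187
scene plate [([238, 262], 0.91, [0.578, -0.128, 0.016]), ([226, 260], 0.53, [0.559, -0.145, 0.03])]
scene tray [([143, 325], 0.93, [0.502, -0.347, 0.004]), ([252, 257], 0.64, [0.601, -0.109, 0.031]), ([306, 161], 0.62, [0.547, 0.219, 0.037]), ([302, 177], 0.19, [0.557, 0.184, 0.013])]
scene holder1 [([309, 303], 0.88, [0.757, -0.131, 0.016]), ([256, 279], 0.83, [0.642, -0.15, 0.032]), ([221, 260], 0.76, [0.551, -0.15, 0.031]), ([250, 260], 0.7
[... 1545 characters left out ...]
 [0.51, 0.106, 0.123]), ([340, 200], 0.68, [0.635, -0.13, 0.051]), ([153, 218], 0.3, [0.593, 0.252, 0.067])]
top back_right [([222, 227], 0.66, [0.58, 0.115, 0.03])]
top tin_left [([158, 255], 0.61, [0.513, 0.222, 0.124])]
top tin_right [([219, 256], 0.72, [0.512, 0.108, 0.123])]
top block [([162, 222], 0.65, [0.586, 0.233, 0.065])]
top block_grip [([342, 244], 0.41, [0.543, -0.132, 0.053])]
top gauge_case [([224, 222], 0.89, [0.591, 0.113, 0.029]), ([330, 220], 0.36, [0.593, -0.108, 0.053])]
top wash_bottle [([257, 141], 0.73, [0.757, 0.042, 0.071]), ([157, 254], 0.31, [0.514, 0.225, 0.122])]
top beaker [([422, 162], 0.98, [0.729, -0.318, 0.003]), ([342, 243], 0.59, [0.544, -0.133, 0.051])]
```

View pics/top0.png

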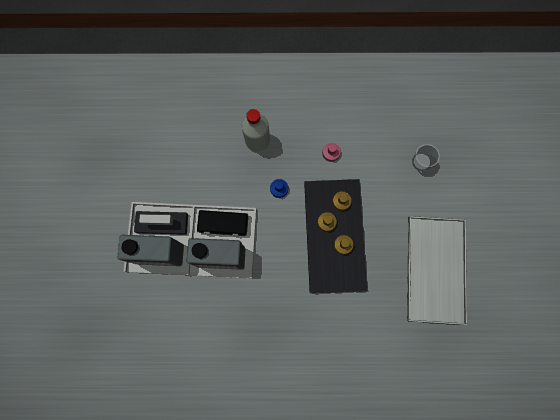

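View pics/scene0.png

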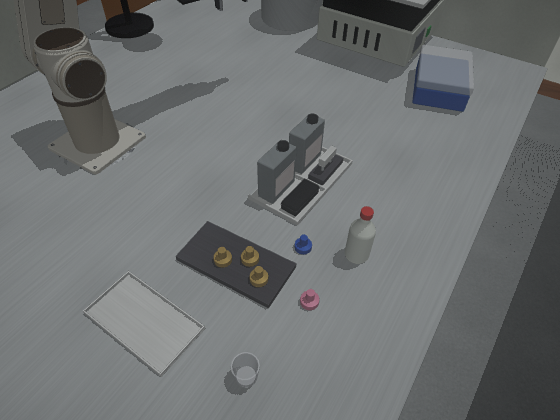

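Top view: three brass holders on the plate at (342,201), (327,222) and (344,244). The look-alikes are blue at (279,188) and pink at (331,152), both off the plate, so they stay. The block's light grip bar shows at (155,219) in the left lane, so tin_left at (155,250) is the one to move. The black case is in the right lane.

```bash
cat >> h.py <<'E'
def brass(p):
    hsv=cv2.cvtColor(p['pixels'],cv2.COLOR_RGB2HSV); m=cv2.inRange(hsv,(12,110,60),(32,255,255)); c=cloud(p)
    n,l,s,_=cv2.connectedComponentsWithStats(m); out=[]
    for i in range(1,n):
        if s[i,4]<25: continue
        q=c[l==i]; k=q[q[:,2]>q[:,2].max()-.006]; b=q[q[:,2]>0]
        out.append((np.round(k.mean(0),4),np.round((b.min(0)+b.max(0))/2,4)[:2],round(float(q[:,2].max()),4),int(s[i,4])))
    return out
def rect(c,m):
    pts=c[m][:,:2].astype(np.float32); r=cv2.minAreaRect(pts*1000); return r,len(pts)
E
python3 - <<'E'
from h import *
for n in('top','scene'):
    p=camera(n); c=cloud(p); print(n); [print(x) for x in brass(p)]
    X,Y,Z=c[...,0],c[...,1],c[...,2]; g=p['pixels'].max(-1)
    print('plate',rect(c,(g<75)&(abs(Z-.015)<.008)&(abs(X-.57)<.16)&(abs(Y+.125)<.1)))
    m=(Z>.006)&(Z<.02)&(abs(X-.5)<.16)&(abs(Y+.34)<.1); print('tray rim',rect(c,m),np.median(Z[m]))
    m=(Z>.009)&(Z<.02)&(abs(X-.55)<.12)&(abs(Y-.17)<.17); print('rack lips',rect(c,m))
    for nm,y in(('L',.24),('R',.1)):
        m=(Z>.112)&(Z<.128)&(abs(X-.52)<.08)&(abs(Y-y)<.065); print('tin',nm,rect(c,m),np.median(Z[m]))
    m=(Z>.055)&(Z<.07)&(abs(X-.6)<.04)&(abs(Y-.25)<.07)&(g>120); print('bar',rect(c,m),np.median(Z[m]))
E
```

```text
top
(array([ 0.4254, -0.0191,  1.0304]), array([ 0.5436, -0.0881]), 1.0304, 245)
(array([ 0.4254, -0.0191,  1.0304]), array([ 0.5206, -0.0716]), 1.0304, 260)
(array([ 0.4254, -0.0191,  1.0304]), array([ 0.4956, -0.0886]), 1.0304, 261)
plate (((567.468505859375, -122.61502075195312), (240.1713409423828, 120.42926788330078), 2.2139663696289062), 5485)
tray rim (((494.8604736328125, -335.75341796875), (121.43901824951172, 220.37596130371094), 86.33968353271484), 622) 0.009968429155749595
rack lips (((579.5614624023438, 162.23367309570312), (315.6486511230469, 193.60726928710938), 87.30715942382812), 970)
tin L (((527.4420166015625, 250.72964477539062), (101.4142074584961, 48.52052688598633), 87.83061981201172), 1157) 0.12320171324837978
tin R (((520.2710571289062, 117.29560852050781), (96.34546661376953, 48.31354904174805), 87.45378875732422), 1116) 0.12310390362960452
bar (((593.327392578125, 250.51141357421875), (62.71129608154297, 15.51053237915039), 89.70602416992188), 238) 0.06529415062137789
scene
(array([ 0.9421, -0.5638,  0.8199]), array([ 0.9421, -0.5638]), 0.8199, 292)
(array(
[... 527 characters left out ...]
0921936035156), 2.190647602081299), 4165)
tray rim (((503.1061706542969, -335.88861083984375), (295.9617614746094, 179.20082092285156), 2.044980049133301), 1266) 0.009164275909667886
rack lips (((602.6288452148438, 169.43565368652344), (302.4379577636719, 186.90101623535156), 75.66304779052734), 847)
tin L (((529.2412109375, 248.47195434570312), (102.17507934570312, 49.16814422607422), 87.72875213623047), 495) 0.12435572173279666
tin R (((521.9439697265625, 115.80986022949219), (98.56366729736328, 48.92335891723633), 87.97377014160156), 585) 0.12439581048967462
bar (((594.1500244140625, 248.72535705566406), (62.50355529785156, 17.814455032348633), 88.71228790283203), 110) 0.06666875475941644
```

```bash
sed -i 's/q=c\[l==i\];/q=c[(l==i)\&(p["range_z"]>0.05)]\n        if len(q)<15: continue\n       /' h.py
python3 - <<'E'
from h import *
T=camera('top');S=camera('scene')
for p in(T,S): [print(x) for x in brass(p)]; print(cam(p)[0][2], -cam(p)[0].T@cam(p)[1])
a=recognise(T,'holder1'); b=recognise(S,'holder1')
for x in a:
    for y in b:
        P,e=tri(T,x['centre'],S,y['centre'])
        if e<.008: print(np.round(P,3),round(e,4),np.round(x['centre']),np.round(y['centre']))
c=cloud(T);X,Y,Z=c[...,0],c[...,1],c[...,2]
# rack side/back lips: edges
for nm,p in(('T',T),('S',S)):
    c=cloud(p);X,Y,Z=c[...,0],c[...,1],c[...,2]
    m=(Z>.001)&(Z<.018)&(abs(X-.565)<.09)&(abs(Y-.182)<.16)&(p['range_z']>0)
    print(nm,'rack',rect(c,m), [np.round(np.percentile(c[m][:,i],[.5,99.5]),3) for i in(0,1)])
    m=(Z>.009)&(Z<.018)&(abs(X-.625)<.02)&(abs(Y-.182)<.13); print('back lip fit',np.polyfit(Y[m],X[m],1),Y[m].min(),Y[m].max(),m.sum())
E
```

```text
(array([ 0.6389, -0.1375,  0.0531]), array([ 0.6411, -0.1378]), 0.0574, 245)
(array([ 0.5933, -0.1047,  0.0528]), array([ 0.595 , -0.1049]), 0.0562, 260)
(array([ 0.545 , -0.1383,  0.0525]), array([ 0.5461, -0.1387]), 0.056, 261)
[ 0.19764081  0.00802112 -0.98024169] [ 0.42538365 -0.0191201   1.03042125]Traceback (most recent call last):
  File "<stdin>", line 3, in <module>
  File "h.py", line 33, in brass
    out.append((np.round(k.mean(0),4),np.round((b.min(0)+b.max(0))/2,4)[:2],round(float(q[:,2].max()),4),int(s[i,4])))
                                                ~~~~~^^^
    return umr_minimum(a, axis, None, out, keepdims, initial, where)
ValueError: zero-size array to reduction operation minimum which has no identity
```

arm_command:
  slide:
    - [0,0,0]
    - [0,0,0]
    - [0,0,0]
    - [0,0,0]
    - [0,0,0]
  spin: [10.7,21.4,32.1,42.8,50]

```text
clock: 2.42
eef_pos: [0.1342, 0.4816, 0.2313]
tool_rot: [0.543, 0.839, -0.0, 0.0]
ft_force: [0.7, -0.3, -0.9]
grip_width: 0.0854
grasp_force: 0.0
```

arm_command:
  slide:
    - [0,0,0]
    - [0,0,0]
    - [0,0,0]
    - [0,0,0]
    - [0,0,0]
  spin: [10.7,21.4,24.4,24.4,24.4]
  jaw: 4.5

```text
clock: 3.05
eef_pos: [0.1342, 0.4816, 0.2313]
tool_rot: [0.707, 0.708, -0.0, 0.0]
ft_force: [-0.1, 0.3, 0.1]
grip_width: 0.0449
grasp_force: 0.0
```

arm_command:
  slide:
    - [-4,2.7,0]
    - [-8,5.4,0]
    - [-12.4,8.2,0]
    - [-16.5,11,0]
    - [-20.6,13.7,0]
  spin: [0,0,0,0,0]

```text
clock: 3.68
eef_pos: [0.2721, 0.2744, 0.2315]
tool_rot: [0.707, 0.708, 0.0, 0.0]
ft_force: [1.3, -0.8, -0.6]
grip_width: 0.045
grasp_force: 0.0
```

arm_command:
  slide:
    - [-4,2.7,0]
    - [-8,5.4,0]
    - [-12.4,8.2,0]
    - [-16.5,11,0]
    - [-20.6,13.7,0]
  spin: [0,0,0,0,0]

```text
clock: 4.3
eef_pos: [0.4093, 0.0683, 0.2316]
tool_rot: [0.707, 0.707, 0.0, 0.0]
ft_force: [-0.2, 0.6, 1.5]
grip_width: 0.0451
grasp_force: 0.0
```

arm_command:
  slide:
    - [-4,2.2,1]
    - [-8,4.4,2]
    - [-12.4,6.5,3]
    - [-16.5,8.5,3]
    - [-20.0,11,3]
  spin: [0,0,0,0,0]

```text
clock: 4.92
eef_pos: [0.5188, -0.1319, 0.2012]
tool_rot: [0.707, 0.707, -0.0, -0.0]
ft_force: [0.7, 0.3, 1.2]
grip_width: 0.0453
grasp_force: 0.0
```

```bash
sed -i 's/        if len(q)<15: continue/        if len(q)<15 or q[:,2].max()<0.005: continue/' h.py
python3 - <<'E'
from h import *
st(); W=camera('wrist'); save(W,'w1.png'); [print(x) for x in brass(W)]; print(cam(W)[0][2], -cam(W)[0].T@cam(W)[1])
S=camera('scene'); print('S');[print(x) for x in brass(S)]
T=camera('top'); print('T');[print(x) for x in brass(T)]
a=landmark_of(W,'holder1'); b=landmark_of(S,'holder1')
for x in a:
    for y in b:
        P,e=tri(W,x['centre'],S,y['centre'])
        if e<.006: print(np.round(P,3),round(e,4),np.round(x['centre']),np.round(y['centre']))
for nm,p in(('T',T),('S',S)):
    c=cloud(p);X,Y,Z=c[...,0],c[...,1],c[...,2]
    m=(Z>.009)&(Z<.018)&(abs(X-.625)<.02)&(abs(Y-.182)<.13); print('back lip fit',np.polyfit(Y[m],X[m],1),Y[m].min(),Y[m].max(),m.sum())
E
```

```text
t 4.92 tcp [ 0.5188 -0.1319  0.2012] R [[-0.0, 1.0, -0.0], [1.0, 0.0, 0.0], [0.0, -0.0, -1.0]] F [0.7 0.3 1.2] w 0.0453
(array([ 0.5928, -0.1069,  0.0524]), array([ 0.5971, -0.1111]), 0.0547, 1597)
(array([ 0.6378, -0.1394,  0.0524]), array([ 0.6435, -0.1444]), 0.0546, 1533)
(array([ 0.5445, -0.1407,  0.0525]), array([ 0.5478, -0.1455]), 0.0545, 1443)
[-2.47556056e-04 -3.05611214e-01 -9.52156355e-01] [ 0.51789671 -0.05410214  0.34346676]
S
(array([ 0.5457, -0.1404,  0.054 ]), array([ 0.5396, -0.144 ]), 0.0561, 48)
(array([ 0.594 , -0.1067,  0.0536]), array([ 0.5946, -0.1072]), 0.0562, 31)
(array([ 0.5554, -0.1427,  0.0312]), array([ 0.5523, -0.1415]), 0.0346, 80)
(array([ 0.6003, -0.1098,  0.0312]), array([ 0.5945, -0.1072]), 0.0352, 95)
(array([ 0.6394, -0.1391,  0.0539]), array([ 0.64  , -0.1392]), 0.056, 35)
(array([ 0.6517, -0.1414,  0.0308]), array([ 0.6509, -0.1401]), 0.0343, 51)
T
(array([ 0.5822, -0.1195,  0.2869]), array([ 0.6203, -0.1372]), 0.2869, 242)
(array([ 0.5929, -0.1046,  0.0529]), array([ 0.5951, -0.1051]), 0.0571, 260)
(array([ 0.5078, -0.0968,  0.3349]), array([ 0.5287, -0.1156]), 0.3374, 76)
[ 0.753 -0.122  0.001] 0.0021 [506. 171.] [309. 302.]
[ 0.67  -0.006 -0.005] 0.001 [439.  46.] [302. 249.]
[ 0.544 -0.14   0.013] 0.0007 [301. 190.] [223. 260.]
[ 0.618 -0.127  0.067] 0.0019 [395. 190.] [252. 256.]
back lip fit [0.04930241 0.6201502 ] 0.05243729036568695 0.31161774512203677 285
back lip fit [0.0412343  0.61800816] 0.05249532438945626 0.3118912277717167 311
```

View pics/w1.png

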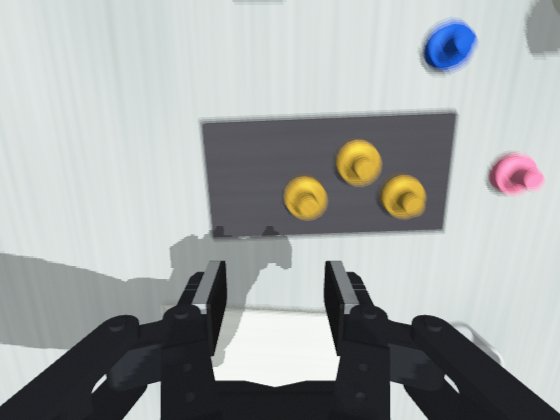

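The wrist view agrees: brass knobs at about (310,205), (362,160) and (408,198) on the plate, tops measured at 52–54 mm from three views. Blue (450,45) and pink (520,175) are off the plate. I'll grasp the nearest one first.

arm_command:
  slide:
    - [-0.8,2.6,3]
    - [-0.8,2.6,8]
    - [-0.8,2.6,12]
    - [-0.8,2.6,15]
    - [-0.8,2.6,16.7]
  spin: [0,0,0,0,0]

```text
clock: 5.8
eef_pos: [0.5427, -0.1363, 0.0328]
tool_rot: [0.706, 0.708, -0.001, -0.001]
ft_force: [-0.7, 0.7, 0.4]
grip_width: 0.045
grasp_force: 0.0
```

arm_command:
  slide:
    - [0,0,0]
    - [0,0,0]
    - [0,0,0]
    - [0,0,0]
    - [0,0,0]
  spin: [0,0,0,0,0]
  jaw: 0.5

```text
clock: 6.42
eef_pos: [0.545, -0.1383, 0.035]
tool_rot: [0.707, 0.707, 0.0, 0.0]
ft_force: [-1.4, 0.6, 2.4]
grip_width: 0.015
grasp_force: 58.8
```

arm_command:
  slide:
    - [0,0,-1]
    - [0,0,-3]
    - [0,0,-6]
    - [0,0,-7]
    - [0,0,-7]
  spin: [0,0,0,0,0]

```text
clock: 7.05
eef_pos: [0.5451, -0.1384, 0.1051]
tool_rot: [0.707, 0.707, 0.0, 0.001]
ft_force: [0.5, -0.7, -0.8]
grip_width: 0.0147
grasp_force: 58.7
```

arm_command:
  slide:
    - [-3,-1.8,0]
    - [-8,-4.7,0]
    - [-13,-7.7,0]
    - [-17,-10,0]
    - [-19.4,-11.5,0]
  spin: [0,0,0,0,0]

```text
clock: 7.68
eef_pos: [0.4274, -0.3335, 0.1027]
tool_rot: [0.708, 0.706, -0.0, -0.001]
ft_force: [0.2, 0.2, -1.8]
grip_width: 0.0145
grasp_force: 58.8
```

Run:
```python
from h import *
st(); W=camera('wrist'); save(W,'w2.png'); print('W');[print(x) for x in brass(W)]
S=camera('scene'); print('S');[print(x) for x in brass(S)]
```

```text
t 7.67 tcp [ 0.4274 -0.3335  0.1027] R [[0.002, 1.0, -0.002], [1.0, -0.002, 0.001], [0.001, -0.002, -1.0]] F [ 0.2  0.2 -1.8] w 0.0145
W
(array([ 0.4263, -0.3372,  0.1206]), array([ 0.4325, -0.3498]), 0.1259, 3761)
S
(array([ 0.5941, -0.1067,  0.0539]), array([ 0.5949, -0.1061]), 0.0565, 35)
(array([ 0.5998, -0.1095,  0.031 ]), array([ 0.5952, -0.1071]), 0.0347, 104)
(array([ 0.6398, -0.1393,  0.054 ]), array([ 0.6454, -0.1385]), 0.0568, 117)
```

View pics/w2.png

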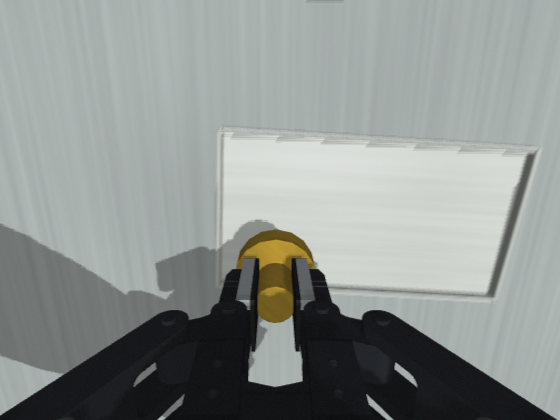

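The holder hangs upright in the jaws at (275,270), over the tray (220–535, 130–295). Lowering it.

arm_command:
  slide:
    - [0,0,2]
    - [0,0,5]
    - [0,0,7]
    - [0,0,8.1]
    - [0,0,8.1]
  spin: [0,0,0,0,0]

```text
clock: 8.4
eef_pos: [0.4297, -0.3314, 0.0232]
tool_rot: [0.707, 0.708, 0.0, -0.0]
ft_force: [-0.1, -0.3, -1.3]
grip_width: 0.0152
grasp_force: 58.8
```

arm_command:
  slide:
    - [0,0,0]
    - [0,0,0]
    - [0,0,0]
    - [0,0,0]
    - [0,0,0]
  spin: [0,0,0,0,0]
  jaw: 4.5

```text
clock: 9.02
eef_pos: [0.4296, -0.3323, 0.0233]
tool_rot: [0.707, 0.707, 0.0, 0.0]
ft_force: [-0.5, 0.1, -1.0]
grip_width: 0.0449
grasp_force: 0.0
```

arm_command:
  slide:
    - [0,0,-2]
    - [0,0,-6]
    - [0,0,-10]
    - [0,0,-10]
    - [0,0,-10]
  spin: [0,0,0,0,0]

```text
clock: 9.65
eef_pos: [0.4293, -0.332, 0.123]
tool_rot: [0.707, 0.707, -0.0, -0.0]
ft_force: [0.3, 0.0, -0.4]
grip_width: 0.0449
grasp_force: 0.0
```

Run:
```python
from h import *
st()
S=camera('scene'); print('S');[print(x) for x in brass(S)]
print(to([.5935,-.1058,.13]))
```

```text
t 9.65 tcp [ 0.4293 -0.332   0.123 ] R [[-0.0, 1.0, -0.0], [1.0, 0.0, 0.0], [0.0, -0.0, -1.0]] F [ 0.3  0.  -0.4] w 0.0449
S
(array([ 0.5938, -0.1069,  0.0543]), array([ 0.5942, -0.1067]), 0.0581, 33)
(array([ 0.5994, -0.1096,  0.0309]), array([ 0.5953, -0.1077]), 0.0336, 99)
(array([ 0.6398, -0.139 ,  0.0536]), array([ 0.6395, -0.1402]), 0.0574, 144)
[22.58 16.47 -0.77]
```

arm_command:
  slide:
    - [4.2,3,0]
    - [9,6.5,0]
    - [13.6,9.9,0]
    - [18.2,13.2,0]
    - [22.5,16.4,0]
  spin: [0,0,0,0,0]

```text
clock: 10.32
eef_pos: [0.5933, -0.1052, 0.1214]
tool_rot: [0.707, 0.707, -0.001, -0.001]
ft_force: [0.4, -0.3, 0.1]
grip_width: 0.045
grasp_force: 0.0
```

Run:
```python
from h import *
st(); S=camera('scene'); print('S');[print(x) for x in brass(S)]
```

```text
t 10.32 tcp [ 0.5933 -0.1052  0.1214] R [[-0.001, 1.0, -0.003], [1.0, 0.001, 0.0], [0.0, -0.003, -1.0]] F [ 0.4 -0.3  0.1] w 0.045
S
(array([ 0.5945, -0.1069,  0.0538]), array([ 0.5942, -0.1071]), 0.0568, 143)
(array([ 0.6398, -0.1396,  0.0541]), array([ 0.64  , -0.1406]), 0.0566, 133)
```

arm_command:
  slide:
    - [0,0,2]
    - [0,0,5]
    - [0,0,7]
    - [0,0,8.9]
    - [0,0,8.9]
  spin: [0,0,0,0,0]

```text
clock: 11.0
eef_pos: [0.5906, -0.1068, 0.031]
tool_rot: [0.707, 0.707, -0.002, -0.003]
ft_force: [0.1, 0.3, 0.4]
grip_width: 0.0448
grasp_force: 0.0
```

arm_command:
  slide:
    - [0,0,0]
    - [0,0,0]
    - [0,0,0]
    - [0,0,0]
    - [0,0,0]
  spin: [0,0,0,0,0]
  jaw: 0.5

```text
clock: 11.62
eef_pos: [0.5941, -0.1073, 0.0351]
tool_rot: [0.707, 0.707, 0.0, 0.001]
ft_force: [-0.5, -0.3, 2.9]
grip_width: 0.0147
grasp_force: 58.7
```

arm_command:
  slide:
    - [0,0,-1]
    - [0,0,-3]
    - [0,0,-6]
    - [0,0,-7]
    - [0,0,-7]
  spin: [0,0,0,0,0]

```text
clock: 12.25
eef_pos: [0.5939, -0.1072, 0.1049]
tool_rot: [0.707, 0.707, 0.0, 0.001]
ft_force: [-0.2, 1.1, -1.7]
grip_width: 0.0145
grasp_force: 58.6
```

Run:
```python
from h import *
T=camera('top'); print('T');[print(x) for x in brass(T)]; save(T,'t2.png')
S=camera('scene'); save(S,'s2.png')
for p in(T,S):
  for x in landmark_of(p,'holder1'): print(np.round(x['centre']),x['confidence'],np.round(dep(p,x['centre']),3))
```

```text
T
(array([ 0.4291, -0.333 ,  0.0396]), array([ 0.4286, -0.334 ]), 0.0429, 251)
[437. 301.] 0.81 [ 0.428 -0.325  0.031]
[281. 187.] 0.48 [ 0.666 -0.007  0.035]
[309. 302.] 0.76 [ 0.758 -0.131  0.018]
[120. 305.] 0.75 [ 0.44  -0.343  0.021]
[257. 280.] 0.71 [ 0.643 -0.149  0.027]
[301. 250.] 0.58 [ 0.675 -0.023  0.016]
[144. 322.] 0.55 [ 0.5   -0.341  0.006]
[250. 240.] 0.52 [ 0.603 -0.113  0.099]
```

View pics/s2.png

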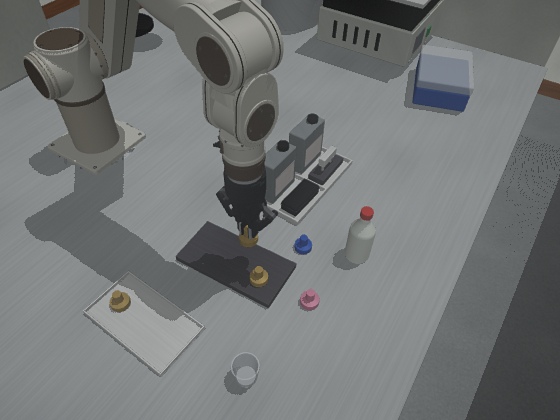

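Holder A stands upright in the tray at (120,300). B is in the jaws at (249,240). C is on the plate at (259,276). I'll place B at the tray centre.

arm_command:
  slide:
    - [-4,-1.7,0]
    - [-9,-3.9,0]
    - [-14,-6.1,0]
    - [-19,-8.3,0]
    - [-22.9,-9.9,0]
  spin: [0,0,0,0,0]

```text
clock: 13.08
eef_pos: [0.4929, -0.3378, 0.1032]
tool_rot: [0.707, 0.707, -0.0, -0.001]
ft_force: [0.5, 0.2, -0.7]
grip_width: 0.0149
grasp_force: 58.7
```

arm_command:
  slide:
    - [0,0,0]
    - [0,0,3]
    - [0,0,6]
    - [0,0,8.1]
    - [0,0,8.1]
  spin: [0,0,0,0,0]

```text
clock: 13.7
eef_pos: [0.4942, -0.3346, 0.022]
tool_rot: [0.707, 0.708, -0.0, -0.001]
ft_force: [0.3, -0.3, -1.9]
grip_width: 0.0148
grasp_force: 63.4
```

arm_command:
  slide:
    - [0,0,0]
    - [0,0,0]
    - [0,0,0]
    - [0,0,0]
    - [0,0,0]
  spin: [0,0,0,0,0]
  jaw: 4.5

```text
clock: 14.32
eef_pos: [0.4946, -0.3363, 0.0234]
tool_rot: [0.707, 0.707, 0.0, 0.0]
ft_force: [-0.3, 0.0, -0.2]
grip_width: 0.0453
grasp_force: 0.0
```

arm_command:
  slide:
    - [0,0,-2]
    - [0,0,-6]
    - [0,0,-10]
    - [0,0,-10]
    - [0,0,-10]
  spin: [0,0,0,0,0]

```text
clock: 14.95
eef_pos: [0.4943, -0.336, 0.123]
tool_rot: [0.707, 0.707, -0.0, -0.0]
ft_force: [0.2, -0.2, 0.0]
grip_width: 0.0448
grasp_force: 0.0
```

Run:
```python
from h import *
st()
S=camera('scene'); print('S');[print(x) for x in brass(S)]
print(to([.6392,-.1393,.123]))
```

```text
t 14.95 tcp [ 0.4943 -0.336   0.123 ] R [[-0.0, 1.0, -0.0], [1.0, 0.0, 0.0], [0.0, -0.0, -1.0]] F [ 0.2 -0.2  0. ] w 0.0448
S
(array([ 0.6396, -0.139 ,  0.0538]), array([ 0.6403, -0.1392]), 0.0572, 36)
(array([ 0.6505, -0.1414,  0.0312]), array([ 0.6505, -0.1409]), 0.0349, 64)
[19.64 14.54 -0.08]
```

Next, pick C.

arm_command:
  slide:
    - [4,3,0]
    - [8,6,0]
    - [12,9,0]
    - [16,12,0]
    - [19.6,14.5,0]
  spin: [0,0,0,0,0]

```text
clock: 15.62
eef_pos: [0.6394, -0.1383, 0.1211]
tool_rot: [0.707, 0.707, -0.001, -0.001]
ft_force: [-0.2, -0.1, -0.4]
grip_width: 0.0449
grasp_force: 0.0
```

Run:
```python
from h import *
for n in('scene','top','wrist'):
    S=camera(n); print(n);[print(x) for x in brass(S)]
```

```text
scene
(array([ 0.6398, -0.1393,  0.0537]), array([ 0.6397, -0.1405]), 0.0561, 158)
top
(array([ 0.5186, -0.3632,  0.0406]), array([ 0.5192, -0.3637]), 0.0441, 234)
(array([ 0.4271, -0.144 ,  0.614 ]), array([ 0.4285, -0.2476]), 0.615, 195)
wrist
(array([ 0.6388, -0.1391,  0.0525]), array([ 0.6381, -0.143 ]), 0.0546, 2373)
(array([ 0.6165, -0.1193,  0.2097]), array([ 0.561 , -0.2359]), 0.2111, 202)
```

arm_command:
  slide:
    - [0,0,2]
    - [0,0,5]
    - [0,0,7]
    - [0,0,8.9]
    - [0,0,8.9]
  spin: [0,0,0,0,0]

```text
clock: 16.4
eef_pos: [0.6364, -0.1408, 0.0312]
tool_rot: [0.707, 0.707, -0.002, -0.003]
ft_force: [-1.1, -0.1, -0.2]
grip_width: 0.0448
grasp_force: 0.0
```

arm_command:
  slide:
    - [0,0,0]
    - [0,0,0]
    - [0,0,0]
    - [0,0,0]
    - [0,0,0]
  spin: [0,0,0,0,0]
  jaw: 0.5

```text
clock: 17.02
eef_pos: [0.6402, -0.1405, 0.0354]
tool_rot: [0.707, 0.707, 0.0, 0.001]
ft_force: [-0.9, -1.4, 5.5]
grip_width: 0.0149
grasp_force: 59.0
```

arm_command:
  slide:
    - [0,0,-1]
    - [0,0,-3]
    - [0,0,-6]
    - [0,0,-7]
    - [0,0,-7]
  spin: [0,0,0,0,0]

```text
clock: 17.65
eef_pos: [0.6399, -0.14, 0.1048]
tool_rot: [0.707, 0.707, 0.0, 0.0]
ft_force: [-0.1, -0.5, -0.2]
grip_width: 0.0148
grasp_force: 58.6
```

The top view shows B at (0.519,-0.364), so it has been shifted a few centimetres. It is still upright and inside the tray limits. I'll place C clear of it at (0.568,-0.325).

arm_command:
  slide:
    - [-3,-1.2,0]
    - [-7,-2.7,0]
    - [-11,-4.3,0]
    - [-15,-5.8,0]
    - [-18.5,-7.2,0]
  spin: [0,0,0,0,0]

```text
clock: 18.27
eef_pos: [0.5659, -0.326, 0.1022]
tool_rot: [0.707, 0.707, -0.0, -0.002]
ft_force: [0.7, 0.1, -1.4]
grip_width: 0.0149
grasp_force: 58.6
```

arm_command:
  slide:
    - [0,0,0]
    - [0,0,3]
    - [0,0,6]
    - [0,0,8.1]
    - [0,0,8.1]
  spin: [0,0,0,0,0]

```text
clock: 18.9
eef_pos: [0.5669, -0.3234, 0.0216]
tool_rot: [0.707, 0.708, -0.0, -0.002]
ft_force: [-0.2, 0.1, -2.0]
grip_width: 0.0149
grasp_force: 64.1
```

arm_command:
  slide:
    - [0,0,0]
    - [0,0,0]
    - [0,0,0]
    - [0,0,0]
    - [0,0,0]
  spin: [0,0,0,0,0]
  jaw: 4.5

```text
clock: 19.52
eef_pos: [0.5677, -0.3252, 0.0234]
tool_rot: [0.707, 0.707, 0.0, 0.0]
ft_force: [-0.7, 0.3, 0.8]
grip_width: 0.0447
grasp_force: 0.0
```

arm_command:
  slide:
    - [0,0,-3]
    - [0,0,-7]
    - [0,0,-12]
    - [0,0,-15]
    - [0,0,-15]
  spin: [0,0,0,0,0]

```text
clock: 20.15
eef_pos: [0.5694, -0.3263, 0.1772]
tool_rot: [0.707, 0.707, 0.001, 0.004]
ft_force: [0.9, -0.0, -0.8]
grip_width: 0.0448
grasp_force: 0.0
```

arm_command:
  slide:
    - [5,-0.7,-0.7]
    - [11,-1.5,-1.5]
    - [17,-2.2,-2.2]
    - [23,-3,-3]
    - [29,-3.7,-3.7]
  spin: [0,0,0,0,0]
  jaw: 8.5

```text
clock: 20.78
eef_pos: [0.5292, -0.0334, 0.2091]
tool_rot: [0.707, 0.707, -0.001, -0.001]
ft_force: [1.1, -0.8, 0.2]
grip_width: 0.085
grasp_force: 0.0
```

Run:
```python
from h import *
st()
for n in('scene','top'):
    S=camera(n); print(n);[print(x) for x in brass(S)]
save(S,'t3.png')
for th in('holder1',):
  for x in landmark_of(S,th): print(np.round(x['centre']),x['confidence'],np.round(dep(S,x['centre']),3))
c=cloud(S);X,Y,Z=c[...,0],c[...,1],c[...,2];g=S['pixels'].max(-1)
m=(Z>.112)&(Z<.128)&(abs(X-.52)<.08)&(abs(Y-.24)<.065); print('tin L',rect(c,m),np.median(Z[m]))
```

```text
t 20.77 tcp [ 0.5292 -0.0334  0.2091] R [[-0.0, 1.0, -0.002], [1.0, 0.0, 0.0], [0.0, -0.002, -1.0]] F [ 1.1 -0.8  0.2] w 0.085
scene
top
(array([ 0.567 , -0.3186,  0.0403]), array([ 0.5668, -0.3191]), 0.0441, 232)
(array([ 0.5183, -0.3628,  0.0405]), array([ 0.5191, -0.3632]), 0.045, 233)
(array([ 0.4292, -0.3329,  0.04  ]), array([ 0.4286, -0.333 ]), 0.0437, 253)
[424. 233.] 0.8 [ 0.57  -0.31   0.019]
[434. 301.] 0.62 [ 0.429 -0.324  0.018]
[450. 258.] 0.61 [ 0.516 -0.356  0.031]
tin L (((527.4696044921875, 251.22262573242188), (101.66586303710938, 48.487178802490234), 87.54540252685547), 1159) 0.12319043774606567
```

View pics/t3.png

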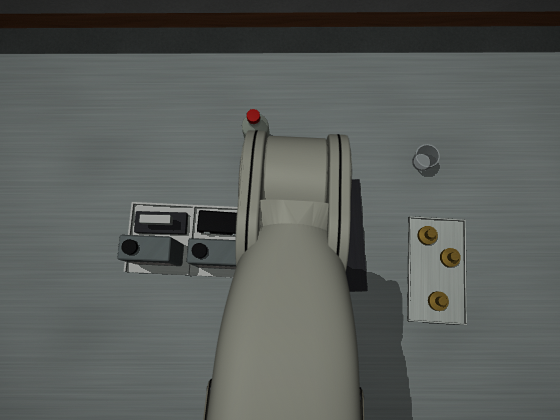

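All three holders stand in the tray at (428,235), (451,258) and (439,301), and the plate is clear. Next is tin_left, top centre about (150,248).

arm_command:
  slide:
    - [6,0,0]
    - [12,0,0]
    - [18,0,0]
    - [24,0,0]
    - [28.4,0,0]
  spin: [0.5,1,1.5,2,2.4]
  jaw: 7

```text
clock: 21.55
eef_pos: [0.5305, 0.2496, 0.2087]
tool_rot: [0.722, 0.692, -0.001, -0.0]
ft_force: [0.5, -0.3, -0.6]
grip_width: 0.0702
grasp_force: 0.0
```

arm_command:
  slide:
    - [0,0,0]
    - [0,0,0]
    - [0,0,0]
    - [0,0,0]
    - [0,0,0]
  spin: [0,0,0,0,0]

```text
clock: 22.18
eef_pos: [0.5306, 0.248, 0.2105]
tool_rot: [0.722, 0.692, 0.0, 0.0]
ft_force: [-0.2, -0.3, 0.3]
grip_width: 0.0698
grasp_force: 0.0
```

Run:
```python
from h import *
st()
W=camera('wrist'); S=camera('scene')
for p in (W,S):
    c=cloud(p);X,Y,Z=c[...,0],c[...,1],c[...,2];g=p['pixels'].max(-1)
    m=(Z>.116)&(Z<.128)&(abs(X-.52)<.08)&(abs(Y-.24)<.065); print('tin L',rect(c,m),np.median(Z[m]))
    m=(Z>.055)&(Z<.07)&(abs(X-.6)<.04)&(abs(Y-.25)<.07); print('bar',rect(c,m),np.median(Z[m]))
print(to([.5285,.250,.085]))
```

```text
t 22.18 tcp [0.5306 0.248  0.2105] R [[0.043, 0.999, 0.0], [0.999, -0.043, 0.0], [0.0, 0.0, -1.0]] F [-0.2 -0.3  0.3] w 0.0698
tin L (((527.2223510742188, 249.17750549316406), (99.1151351928711, 48.08498764038086), 87.63546752929688), 7444) 0.1235289290152533
bar (((593.1492919921875, 247.52444458007812), (63.697998046875, 18.46253204345703), 88.52869415283203), 1620) 0.06545229879192864
tin L (((528.4507446289062, 247.31663513183594), (100.87574005126953, 49.298858642578125), 87.73383331298828), 444) 0.12458413357158314
bar (((594.385498046875, 247.5769805908203), (67.05074310302734, 19.20933723449707), 88.24580383300781), 161) 0.0661445845707683
[ 0.15 -0.21 12.55]
```

arm_command:
  slide:
    - [0,-0.3,3]
    - [0,-0.3,7]
    - [0,-0.3,10]
    - [0,-0.3,12.5]
    - [0,-0.3,12.5]
  spin: [0,0,0,0,0]

```text
clock: 22.9
eef_pos: [0.5255, 0.2481, 0.0832]
tool_rot: [0.722, 0.692, -0.002, -0.001]
ft_force: [-0.5, -0.2, 0.3]
grip_width: 0.0699
grasp_force: 0.0
```

arm_command:
  slide:
    - [0,0,0]
    - [0,0,0]
    - [0,0,0]
    - [0,0,0]
    - [0,0,0]
  spin: [0,0,0,0,0]
  jaw: 3.5

```text
clock: 23.52
eef_pos: [0.5285, 0.2495, 0.087]
tool_rot: [0.722, 0.692, 0.002, 0.001]
ft_force: [1.1, 0.4, 6.6]
grip_width: 0.0474
grasp_force: 63.2
```

arm_command:
  slide:
    - [0,0,-0.5]
    - [0,0,-1.5]
    - [0,0,-3]
    - [0,0,-4]
    - [0,0,-4]
  spin: [0,0,0,0,0]

```text
clock: 24.15
eef_pos: [0.5283, 0.2494, 0.1268]
tool_rot: [0.722, 0.692, 0.001, 0.0]
ft_force: [-0.5, -0.0, -3.4]
grip_width: 0.047
grasp_force: 62.4
```

Run:
```python
from h import *
st()
S=camera('scene'); save(S,'s4.png')
c=cloud(S);X,Y,Z=c[...,0],c[...,1],c[...,2]
m=(Z>.152)&(Z<.172)&(abs(X-.52)<.06)&(abs(Y-.25)<.055); print('tin L',rect(c,m),np.median(Z[m]))
print(to([.42,.42,.125]))
```

```text
t 24.15 tcp [0.5283 0.2494 0.1268] R [[0.041, 0.999, 0.003], [0.999, -0.041, 0.001], [0.001, 0.003, -1.0]] F [-0.5 -0.  -3.4] w 0.047
tin L (((530.0203247070312, 242.43133544921875), (74.14094543457031, 95.62821197509766), 18.85439109802246), 497) 0.16419455576957762
[ 16.62 -11.47   0.1 ]
```

View pics/s4.png

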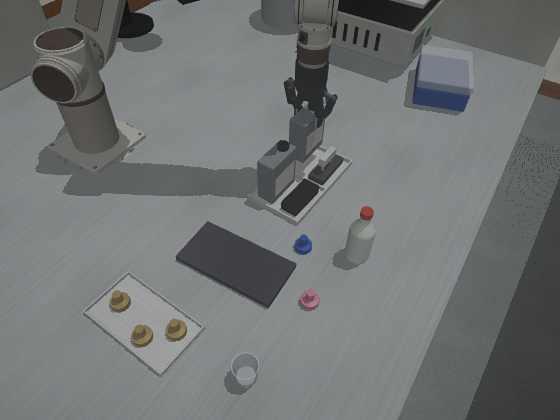

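The tin is lifted clear and upright at (305,135), and all three holders are in the tray. Carrying the tin aside.

arm_command:
  slide:
    - [2,-1.4,0]
    - [6,-4.1,0]
    - [10,-6.9,0]
    - [14,-9.7,0]
    - [16.6,-11.5,0]
  spin: [0,0,0,0,0]

```text
clock: 24.82
eef_pos: [0.4175, 0.4211, 0.1246]
tool_rot: [0.721, 0.693, -0.001, -0.0]
ft_force: [0.1, 1.0, -2.5]
grip_width: 0.0474
grasp_force: 62.4
```

arm_command:
  slide:
    - [0,0,0]
    - [0,0,1.5]
    - [0,0,3]
    - [0,0,4]
    - [0,0,4.2]
  spin: [0,0,0,0,0]

```text
clock: 25.45
eef_pos: [0.4191, 0.4178, 0.0829]
tool_rot: [0.722, 0.692, -0.001, 0.0]
ft_force: [-3.6, -4.6, 9.7]
grip_width: 0.0473
grasp_force: 64.0
```

arm_command:
  slide:
    - [0,0,0]
    - [0,0,0]
    - [0,0,0]
    - [0,0,0]
    - [0,0,0]
  spin: [0,0,0,0,0]

```text
clock: 26.08
eef_pos: [0.4193, 0.4197, 0.0832]
tool_rot: [0.722, 0.692, 0.0, -0.0]
ft_force: [0.3, 0.6, -2.9]
grip_width: 0.0471
grasp_force: 62.5
```

Run:
```python
from h import *
st()
for n in ('scene','top'):
    S=camera(n)
    c=cloud(S);X,Y,Z=c[...,0],c[...,1],c[...,2]
    m=(Z>.10)&(Z<.13)&(abs(X-.42)<.06)&(abs(Y-.42)<.065); print('tin L',rect(c,m),np.median(Z[m]),m.sum())
save(S,'t5.png')
```

```text
t 26.07 tcp [0.4193 0.4197 0.0832] R [[0.041, 0.999, -0.0], [0.999, -0.041, 0.0], [0.0, -0.0, -1.0]] F [ 0.3  0.6 -2.9] w 0.0471
tin L (((421.367919921875, 410.2406005859375), (74.91993713378906, 91.97322082519531), 16.463266372680664), 449) 0.11994557866986023 449
tin L (((427.1841735839844, 401.2345275878906), (89.70894622802734, 65.05650329589844), 18.435487747192383), 968) 0.11958540533000978 968
```

arm_command:
  slide:
    - [0,0,0]
    - [0,0,0]
    - [0,0,0]
    - [0,0,0]
    - [0,0,0]
  spin: [0,0,0,0,0]
  jaw: 7

```text
clock: 26.8
eef_pos: [0.4194, 0.4196, 0.0834]
tool_rot: [0.722, 0.692, 0.0, 0.0]
ft_force: [0.7, -0.4, -0.7]
grip_width: 0.0698
grasp_force: 0.0
```

arm_command:
  slide:
    - [0,0,-2]
    - [0,0,-6]
    - [0,0,-11]
    - [0,0,-13]
    - [0,0,-13]
  spin: [0,0,0,0,0]

```text
clock: 27.42
eef_pos: [0.4202, 0.4205, 0.2155]
tool_rot: [0.722, 0.692, 0.002, -0.0]
ft_force: [0.6, 0.4, -0.7]
grip_width: 0.0701
grasp_force: 0.0
```

arm_command:
  slide:
    - [-3,3,0]
    - [-7,7,0]
    - [-11,11,0]
    - [-15,15,0]
    - [-18,18,0]
  spin: [0,0,0,0,0]
  jaw: 4.5

```text
clock: 28.05
eef_pos: [0.5922, 0.2299, 0.2109]
tool_rot: [0.722, 0.692, -0.002, -0.001]
ft_force: [0.9, -0.4, -0.0]
grip_width: 0.045
grasp_force: 0.0
```

Run:
```python
from h import *
st()
for n in ('scene','wrist','top'):
    S=camera(n); print(n)
    c=cloud(S);X,Y,Z=c[...,0],c[...,1],c[...,2];g=S['pixels'].max(-1)
    m=(Z>.112)&(Z<.127)&(abs(X-.42)<.06)&(abs(Y-.42)<.065); print('tin L',rect(c,m),np.median(Z[m]))
    m=(Z>.055)&(Z<.07)&(abs(X-.6)<.04)&(abs(Y-.25)<.06); print('bar',rect(c,m),np.median(Z[m]))
    m=(Z>.016)&(Z<.03)&(abs(X-.6)<.045)&(abs(Y-.25)<.063)&(g<130); print('base',rect(c,m),np.median(Z[m]))
    [print(x) for x in brass(S)]
    if n=='wrist': save(S,'w5.png')
print(to([.5938,.2485,.13]))
```

```text
t 28.05 tcp [0.5922 0.2299 0.2109] R [[0.043, 0.999, -0.003], [0.999, -0.043, -0.001], [-0.002, -0.003, -1.0]] F [ 0.9 -0.4 -0. ] w 0.045
scene
tin L (((419.1422424316406, 408.8886413574219), (87.40187072753906, 50.56320571899414), 89.89881134033203), 277) 0.12053665553993899
bar (((594.3316040039062, 247.0665283203125), (67.02587890625, 18.230560302734375), 88.51301574707031), 161) 0.06612153332064293
base (((594.0445556640625, 246.8575897216797), (113.36085510253906, 47.195831298828125), 87.3161392211914), 410) 0.022867743988897293
wrist
tin L (((435.17376708984375, 368.1498107910156), (6.72393798828125, 1.1403330564498901), 7.938735485076904), 27) 0.11392751194667478
bar (((593.13671875, 247.19915771484375), (64.24579620361328, 17.995912551879883), 88.53719329833984), 1566) 0.06557625627259386
base (((592.5902709960938, 247.34518432617188), (109.74203491210938, 44.9522819519043), 88.30743408203125), 3588) 0.021608532138598625
top
tin L (((0.0, 0.0), (0.0, 0.0), 0.0), 0) nan
bar (((593.2078247070312, 245.28614807128906), (56.07992935180664, 18.186384201049805), 87.9380111694336), 232) 0.065190018835422
base (((600.4057006835938, 244.95315551757812), (102.49655151367188, 62.05271530151367), 87.20108795166016), 678) 0.021389342041986288
(array([ 0.5661, -0.3194,  0.0405]), array([ 0.5667, -0.319 ]), 0.0445, 243)
(array([ 0.5192, -0.364 ,  0.0404]), array([ 0.519 , -0.3636]), 0.0437, 249)
(array([ 0.4289, -0.3325,  0.0401]), array([ 0.4286, -0.3323]), 0.0437, 263)
[1.88 0.11 8.06]
  return _methods._mean(a, axis=axis, dtype=dtype,
  ret = ret.dtype.type(ret / rcount)
```

View pics/w5.png

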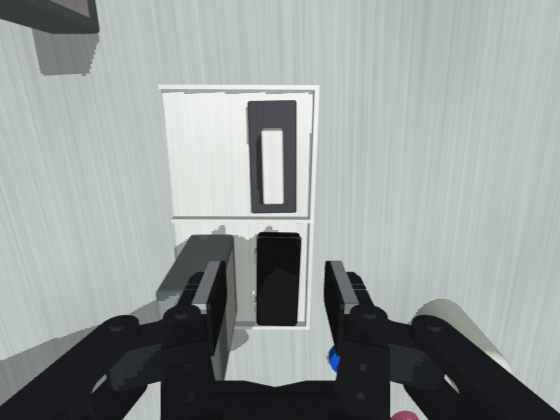

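The wrist view shows the block uncovered in the left lane, bar at (272,165), and the case at (278,280) untouched. I'll descend over the bar.

arm_command:
  slide:
    - [1,0,3]
    - [1.7,0,7]
    - [1.7,0,10]
    - [1.7,0,10]
    - [1.7,0,10]
  spin: [0,0,0,0,0]

```text
clock: 28.82
eef_pos: [0.5923, 0.2501, 0.114]
tool_rot: [0.721, 0.693, 0.0, 0.0]
ft_force: [0.4, -0.1, 0.4]
grip_width: 0.0451
grasp_force: 0.0
```

Run:
```python
from h import *
st(); print(to([.5936,.247,.036]))
```

```text
t 28.82 tcp [0.5923 0.2501 0.114 ] R [[0.04, 0.999, 0.001], [0.999, -0.04, 0.0], [0.0, 0.001, -1.0]] F [ 0.4 -0.1  0.4] w 0.0451
[-0.31  0.14  7.8 ]
```

arm_command:
  slide:
    - [-0.3,0.1,2]
    - [-0.3,0.1,4.5]
    - [-0.3,0.1,6.5]
    - [-0.3,0.1,7.8]
    - [-0.3,0.1,7.8]
  spin: [0,0,0,0,0]

```text
clock: 29.45
eef_pos: [0.5932, 0.2463, 0.0354]
tool_rot: [0.722, 0.692, -0.0, -0.0]
ft_force: [-0.0, -0.7, 0.2]
grip_width: 0.0451
grasp_force: 0.0
```

arm_command:
  slide:
    - [0,0,0]
    - [0,0,0]
    - [0,0,0]
    - [0,0,0]
    - [0,0,0]
  spin: [0,0,0,0,0]
  jaw: 0.5

```text
clock: 30.08
eef_pos: [0.5942, 0.2466, 0.036]
tool_rot: [0.722, 0.692, 0.001, 0.0]
ft_force: [1.3, 1.0, 2.1]
grip_width: 0.0169
grasp_force: 59.8
```

arm_command:
  slide:
    - [0,0,-0.5]
    - [0,0,-2]
    - [0,0,-4]
    - [0,0,-6]
    - [0,0,-6]
  spin: [0,0,0,0,0]

```text
clock: 30.7
eef_pos: [0.5942, 0.2466, 0.0974]
tool_rot: [0.722, 0.692, 0.001, 0.001]
ft_force: [1.3, 0.7, -2.6]
grip_width: 0.0169
grasp_force: 59.2
```

Run:
```python
from h import *
st(); W=camera('wrist'); save(W,'w6.png')
S=camera('scene'); c=cloud(S);X,Y,Z=c[...,0],c[...,1],c[...,2];g=S['pixels'].max(-1)
m=(Z>.07)&(Z<.09)&(abs(X-.6)<.06)&(abs(Y-.25)<.075)&(g<130); print('base',rect(c,m),np.median(Z[m]))
print(to([.472,-.126,.11]))
```

```text
t 30.7 tcp [0.5942 0.2466 0.0974] R [[0.041, 0.999, 0.003], [0.999, -0.041, 0.001], [0.001, 0.003, -1.0]] F [ 1.3  0.7 -2.6] w 0.0169
base (((593.5160522460938, 245.4025115966797), (112.46803283691406, 46.9759407043457), 88.17747497558594), 451) 0.08137018104589917
[-37.67 -10.52  -1.48]
```

View pics/w6.png

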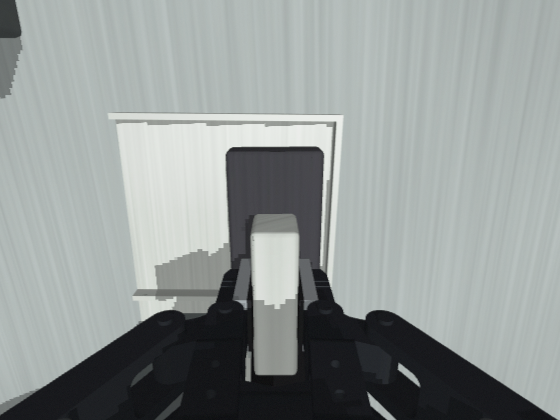

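The block is lifted flat, with the base at (275,200) and the bar in the pads at (275,290). I'll raise it above tin_right and carry it to the plate.

arm_command:
  slide:
    - [0,0,-2]
    - [0,0,-5]
    - [0,0,-8]
    - [0,0,-11]
    - [0,0,-11]
  spin: [0,0,0,0,0]

```text
clock: 31.42
eef_pos: [0.5943, 0.2467, 0.2069]
tool_rot: [0.722, 0.692, 0.002, 0.001]
ft_force: [0.8, -0.1, -3.7]
grip_width: 0.017
grasp_force: 59.1
```

arm_command:
  slide:
    - [-3,-0.8,0]
    - [-7,-2,0]
    - [-11,-3.1,0]
    - [-15,-4.2,0]
    - [-19,-5.3,0]
  spin: [0,0,0,0,0]

```text
clock: 32.05
eef_pos: [0.5304, 0.0572, 0.2025]
tool_rot: [0.722, 0.692, -0.002, -0.001]
ft_force: [1.0, -0.8, -3.6]
grip_width: 0.0169
grasp_force: 59.3
```

arm_command:
  slide:
    - [-4,-1.1,0]
    - [-8,-2.2,0]
    - [-12,-3.4,0]
    - [-16,-4.5,0]
    - [-18.9,-5.3,0]
  spin: [-1,-2,-3,-4,-4.6]

```text
clock: 32.67
eef_pos: [0.4695, -0.1292, 0.2028]
tool_rot: [0.694, 0.72, -0.001, -0.002]
ft_force: [-0.9, 0.6, -3.6]
grip_width: 0.0173
grasp_force: 59.3
```

arm_command:
  slide:
    - [0,0,1]
    - [0,0,4]
    - [0,0,8]
    - [0,0,12]
    - [0,0,13]
  spin: [0,0,0,0,0]

```text
clock: 33.3
eef_pos: [0.4679, -0.1262, 0.0711]
tool_rot: [0.693, 0.721, -0.002, -0.004]
ft_force: [-0.0, 0.0, -2.9]
grip_width: 0.0165
grasp_force: 59.4
```

Run:
```python
from h import *
st(); 
for n in('scene','wrist'):
    S=camera(n); c=cloud(S);X,Y,Z=c[...,0],c[...,1],c[...,2];g=S['pixels'].max(-1)
    m=(Z>.055)&(Z<.075)&(abs(X-.473)<.06)&(abs(Y+.128)<.075)&(g<130); print('base',rect(c,m),np.median(Z[m]))
print(to([.473,-.1276,.06]))
```

```text
t 33.3 tcp [ 0.4679 -0.1262  0.0711] R [[-0.04, 0.999, -0.009], [0.999, 0.04, 0.003], [0.003, -0.009, -1.0]] F [-0.   0.  -2.9] w 0.0165
base (((468.42388916015625, -124.9166488647461), (46.38529586791992, 110.83436584472656), 2.388087511062622), 504) 0.05728527380139255
base (((467.37554931640625, -125.44585418701172), (45.679115295410156, 109.2757568359375), 2.304933786392212), 7947) 0.056409911779814303
[-0.07  0.28  1.36]
```

arm_command:
  slide:
    - [0,0,1]
    - [0,0,1.5]
    - [0,0,1.5]
    - [0,0,1.5]
    - [0,0,1.5]
  spin: [0,0,0,0,0]

```text
clock: 34.02
eef_pos: [0.472, -0.1282, 0.0607]
tool_rot: [0.693, 0.721, 0.0, 0.0]
ft_force: [-0.1, 0.0, -3.5]
grip_width: 0.0171
grasp_force: 59.6
```

Run:
```python
from h import *
st(); 
for n in('scene','wrist'):
    S=camera(n); c=cloud(S);X,Y,Z=c[...,0],c[...,1],c[...,2];g=S['pixels'].max(-1)
    m=(Z>.035)&(Z<.065)&(abs(X-.473)<.06)&(abs(Y+.128)<.075)&(g<130); print('base',rect(c,m),np.median(Z[m]))
```

```text
t 34.02 tcp [ 0.472  -0.1282  0.0607] R [[-0.039, 0.999, 0.001], [0.999, 0.039, -0.0], [-0.0, 0.001, -1.0]] F [-0.1  0.  -3.5] w 0.0171
base (((472.3664855957031, -127.39419555664062), (47.54582214355469, 111.71128845214844), 2.5244390964508057), 660) 0.04651101812152561
base (((470.7477111816406, -126.98893737792969), (46.122806549072266, 109.20592498779297), 2.37287974357605), 8437) 0.04526125542427078
```

arm_command:
  slide:
    - [0,0,0.6]
    - [0,0,1.2]
    - [0,0,1.5]
    - [0,0,1.5]
    - [0,0,1.5]
  spin: [0,0,0,0,0]

```text
clock: 34.75
eef_pos: [0.4716, -0.1281, 0.0457]
tool_rot: [0.693, 0.721, 0.0, 0.0]
ft_force: [-1.9, 0.6, 3.5]
grip_width: 0.0173
grasp_force: 60.4
```

arm_command:
  slide:
    - [0,0,0.1]
    - [0,0,0.2]
    - [0,0,0.4]
    - [0,0,0.4]
    - [0,0,0.4]
  spin: [0,0,0,0,0]

```text
clock: 35.38
eef_pos: [0.4717, -0.1281, 0.0417]
tool_rot: [0.693, 0.721, 0.0, 0.0]
ft_force: [-4.2, 1.7, 6.7]
grip_width: 0.0172
grasp_force: 60.9
```

arm_command:
  slide:
    - [0,0,0.1]
    - [0,0,0.2]
    - [0,0,0.2]
    - [0,0,0.2]
    - [0,0,0.2]
  spin: [0,0,0,0,0]

```text
clock: 36.0
eef_pos: [0.4717, -0.1281, 0.0399]
tool_rot: [0.693, 0.721, 0.0, 0.0]
ft_force: [-4.2, 0.6, 8.0]
grip_width: 0.017
grasp_force: 61.1
```

Run:
```python
from h import *
st(); 
S=camera('wrist'); c=cloud(S);X,Y,Z=c[...,0],c[...,1],c[...,2];g=S['pixels'].max(-1)
m=(Z>.026)&(Z<.042)&(abs(X-.473)<.06)&(abs(Y+.128)<.075)&(g<130); print('base',rect(c,m),np.median(Z[m]))
S=camera('scene'); save(S,'s7.png'); print(to([.668,-.120,.0397]))
```

```text
t 36.0 tcp [ 0.4717 -0.1281  0.0399] R [[-0.039, 0.999, 0.0], [0.999, 0.039, -0.0], [-0.0, 0.0, -1.0]] F [-4.2  0.6  8. ] w 0.017
base (((470.334716796875, -127.02497100830078), (46.06548309326172, 109.52056884765625), 2.3075969219207764), 8743) 0.03260628831212813
[ 0.04 19.65  0.02]
```

View pics/s7.png

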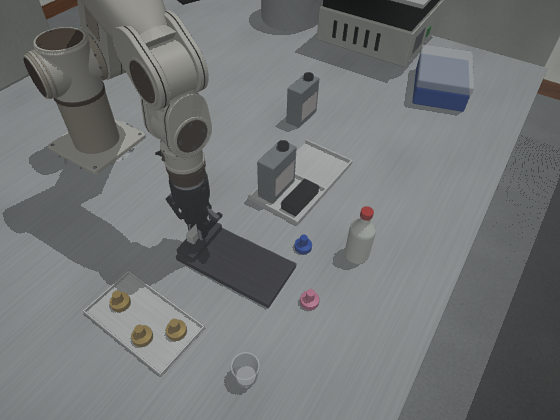

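The block lies across the near end of the plate at (200,250), pressed with about 11.5 N. tin_left stands aside at (303,100). Starting the sweep.

arm_command:
  slide:
    - [0,1,0]
    - [0,2,0]
    - [0,3,0]
    - [0,4,0]
    - [0,5,0]
  spin: [0,0,0,0,0]

```text
clock: 36.72
eef_pos: [0.5198, -0.1263, 0.0393]
tool_rot: [0.693, 0.721, -0.002, -0.001]
ft_force: [-7.4, -0.6, 9.9]
grip_width: 0.0171
grasp_force: 61.3
```

arm_command:
  slide:
    - [0,0,0]
    - [0,1,0]
    - [0,2.2,0]
    - [0,3.4,0]
    - [0,4.7,0]
  spin: [0,0,0,0,0]

```text
clock: 37.35
eef_pos: [0.5669, -0.1245, 0.0395]
tool_rot: [0.693, 0.721, -0.001, -0.001]
ft_force: [-6.9, -0.0, 10.0]
grip_width: 0.0171
grasp_force: 61.3
```

arm_command:
  slide:
    - [0,0,0]
    - [0,1,0]
    - [0,2.2,0]
    - [0,3.4,0]
    - [0,4.7,0]
  spin: [0,0,0,0,0]

```text
clock: 37.98
eef_pos: [0.6141, -0.1227, 0.0396]
tool_rot: [0.693, 0.721, -0.001, -0.001]
ft_force: [-7.6, -0.1, 9.6]
grip_width: 0.0171
grasp_force: 61.3
```

arm_command:
  slide:
    - [0,0,0]
    - [0,1.2,0]
    - [0,2.6,0]
    - [0,4,0]
    - [0,5.3,0]
  spin: [0,0,0,0,0]

```text
clock: 38.6
eef_pos: [0.6675, -0.1207, 0.0399]
tool_rot: [0.693, 0.721, -0.001, -0.001]
ft_force: [-7.6, -0.1, 9.2]
grip_width: 0.0169
grasp_force: 61.3
```

arm_command:
  slide:
    - [0,0,0]
    - [0,0,0]
    - [0,0,0]
    - [0,0,0]
    - [0,0,0]
  spin: [0,0,0,0,0]

```text
clock: 39.22
eef_pos: [0.6694, -0.1207, 0.0407]
tool_rot: [0.693, 0.721, 0.001, 0.001]
ft_force: [-2.4, 0.2, 8.2]
grip_width: 0.0172
grasp_force: 61.1
```

Run:
```python
from h import *
st(); 
for n in('wrist','scene'):
    S=camera(n); c=cloud(S);X,Y,Z=c[...,0],c[...,1],c[...,2];g=S['pixels'].max(-1)
    m=(Z>.026)&(Z<.042)&(abs(X-.668)<.06)&(abs(Y+.12)<.075)&(g<130); print('base',rect(c,m),np.median(Z[m]))
[print(x) for x in brass(S)]
```

```text
t 39.23 tcp [ 0.6694 -0.1207  0.0407] R [[-0.039, 0.999, 0.002], [0.999, 0.039, -0.001], [-0.001, 0.002, -1.0]] F [-2.4  0.2  8.2] w 0.0172
base (((667.9358520507812, -119.64578247070312), (46.228050231933594, 109.6346435546875), 2.2917048931121826), 8730) 0.0325989441347275
base (((669.6943359375, -119.37777709960938), (46.423004150390625, 112.99897766113281), 1.4996095895767212), 497) 0.033550625795973954
```

arm_command:
  slide:
    - [0,0,-2]
    - [0,0,-6]
    - [0,0,-11]
    - [0,0,-15]
    - [0,0,-17]
  spin: [0,0,0,0,0]

```text
clock: 39.95
eef_pos: [0.6698, -0.1205, 0.211]
tool_rot: [0.693, 0.721, 0.001, 0.001]
ft_force: [0.1, -0.3, -2.8]
grip_width: 0.0168
grasp_force: 61.9
```

arm_command:
  slide:
    - [3,-0.5,0]
    - [7,-1.2,0]
    - [11,-1.8,0]
    - [15,-2.5,0]
    - [18.5,-3.0,0]
  spin: [1,2,3,4,4.6]

```text
clock: 40.58
eef_pos: [0.6308, 0.0648, 0.2076]
tool_rot: [0.722, 0.692, -0.001, -0.001]
ft_force: [0.1, -0.5, -4.5]
grip_width: 0.0171
grasp_force: 61.8
```

arm_command:
  slide:
    - [4,-1,0]
    - [8,-2,0]
    - [12,-3,0]
    - [15.5,-3.9,0]
    - [18.2,-4.5,0]
  spin: [0,0,0,0,0]

```text
clock: 41.2
eef_pos: [0.5933, 0.2487, 0.2075]
tool_rot: [0.721, 0.693, -0.001, -0.0]
ft_force: [0.4, -0.1, -2.9]
grip_width: 0.017
grasp_force: 61.7
```

arm_command:
  slide:
    - [0,0,2]
    - [0,0,6]
    - [0,0,10]
    - [0,0,13]
    - [0,0,13]
  spin: [0,0,0,0,0]

```text
clock: 41.82
eef_pos: [0.5909, 0.2458, 0.0745]
tool_rot: [0.722, 0.692, -0.004, -0.002]
ft_force: [-0.2, -0.2, -4.0]
grip_width: 0.0167
grasp_force: 61.6
```

arm_command:
  slide:
    - [0,0,0]
    - [0,0,0]
    - [0,0,0]
    - [0,0,0]
    - [0,0,0]
  spin: [0,0,0,0,0]

```text
clock: 42.45
eef_pos: [0.5941, 0.247, 0.0797]
tool_rot: [0.722, 0.692, 0.0, 0.0]
ft_force: [0.2, -0.2, -3.1]
grip_width: 0.0168
grasp_force: 61.6
```

Run:
```python
from h import *
st()
for n in('wrist','scene'):
    S=camera(n); c=cloud(S);X,Y,Z=c[...,0],c[...,1],c[...,2];g=S['pixels'].max(-1)
    m=(Z>.045)&(Z<.075)&(abs(X-.593)<.06)&(abs(Y-.25)<.075)&(g<130); print('base',rect(c,m),np.median(Z[m]))
    m=(Z>.009)&(Z<.018)&(abs(X-.63)<.015)&(abs(Y-.25)<.1); print('back lip',np.polyfit(Y[m],X[m],1))
print(to([.5935,.2466,.045]))
```

```text
t 42.45 tcp [0.5941 0.247  0.0797] R [[0.041, 0.999, 0.0], [0.999, -0.041, 0.0], [0.0, 0.0, -1.0]] F [ 0.2 -0.2 -3.1] w 0.0168
base (((593.8248901367188, 272.4591979980469), (60.678409576416016, 46.20307922363281), 87.90213012695312), 8540) 0.0641974448111081
back lip [-0.01166146  0.63612936]
base (((593.8486328125, 248.05548095703125), (113.80281829833984, 47.74909210205078), 87.4835433959961), 483) 0.06457263438403739
back lip [0.03465643 0.62306644]
[-0.04 -0.04  3.44]
```

arm_command:
  slide:
    - [0,0,1]
    - [0,0,2.4]
    - [0,0,3.5]
    - [0,0,4.1]
    - [0,0,4.3]
  spin: [0,0,0,0,0]

```text
clock: 43.18
eef_pos: [0.5933, 0.2467, 0.0362]
tool_rot: [0.722, 0.692, -0.001, -0.0]
ft_force: [-3.4, -1.4, 2.4]
grip_width: 0.0167
grasp_force: 62.6
```

arm_command:
  slide:
    - [0,0,0]
    - [0,0,0]
    - [0,0,0]
    - [0,0,0]
    - [0,0,0]
  spin: [0,0,0,0,0]

```text
clock: 43.8
eef_pos: [0.5945, 0.2472, 0.0368]
tool_rot: [0.722, 0.692, 0.001, 0.0]
ft_force: [-1.0, 0.1, 1.0]
grip_width: 0.0173
grasp_force: 62.4
```

arm_command:
  slide:
    - [0,0,0]
    - [0,0,0]
    - [0,0,0]
    - [0,0,0]
    - [0,0,0]
  spin: [0,0,0,0,0]
  jaw: 4.5

```text
clock: 44.42
eef_pos: [0.5939, 0.247, 0.0363]
tool_rot: [0.722, 0.692, -0.0, 0.0]
ft_force: [-0.8, -0.8, 0.3]
grip_width: 0.0448
grasp_force: 0.0
```

arm_command:
  slide:
    - [0,0,-2]
    - [0,0,-6]
    - [0,0,-11]
    - [0,0,-15]
    - [0,0,-18]
  spin: [0,0,0,0,0]

```text
clock: 45.05
eef_pos: [0.5944, 0.2472, 0.2189]
tool_rot: [0.722, 0.692, 0.001, 0.001]
ft_force: [1.3, 0.3, -0.1]
grip_width: 0.0454
grasp_force: 0.0
```

arm_command:
  slide:
    - [3,-3,0]
    - [7,-7,0]
    - [11,-11,0]
    - [15,-15,0]
    - [18,-18,0]
  spin: [0,0,0,0,0]
  jaw: 7

```text
clock: 45.68
eef_pos: [0.4197, 0.4359, 0.2165]
tool_rot: [0.721, 0.693, 0.0, -0.0]
ft_force: [0.7, -0.8, 0.4]
grip_width: 0.0698
grasp_force: 0.0
```

Run:
```python
from h import *
st()
for n in('wrist','scene','top'):
    S=camera(n); c=cloud(S);X,Y,Z=c[...,0],c[...,1],c[...,2];g=S['pixels'].max(-1); print(n)
    m=(Z>.055)&(Z<.07)&(abs(X-.6)<.04)&(abs(Y-.25)<.06); print('bar',rect(c,m),np.median(Z[m]))
    m=(Z>.016)&(Z<.03)&(abs(X-.595)<.04)&(abs(Y-.25)<.063)&(g<130); print('base',rect(c,m),np.median(Z[m]))
    m=(Z>.112)&(Z<.127)&(abs(X-.42)<.06)&(abs(Y-.42)<.065); print('tin L',rect(c,m),np.median(Z[m]))
print(to([.4195,.4195,.0834]))
```

```text
t 45.67 tcp [0.4197 0.4359 0.2165] R [[0.04, 0.999, 0.0], [0.999, -0.04, 0.0], [0.0, 0.0, -1.0]] F [ 0.7 -0.8  0.4] w 0.0698
wrist
bar (((593.9532470703125, 278.9432678222656), (18.004545211791992, 3.8690133094787598), 2.008598804473877), 127) 0.060329401433822066
base (((592.7218017578125, 280.5341491699219), (46.28269577026367, 44.280426025390625), 87.40277099609375), 1196) 0.021594321356774797
tin L (((418.29150390625, 419.75421142578125), (98.85064697265625, 48.059749603271484), 87.64090728759766), 6522) 0.11953054658615572
scene
bar (((594.09228515625, 248.7678680419922), (68.19757843017578, 19.62593650817871), 87.26515197753906), 164) 0.06600191138849262
base (((598.8405151367188, 249.70852661132812), (120.255615234375, 50.73448944091797), 79.68282318115234), 409) 0.022565613978505598
tin L (((419.95794677734375, 418.72998046875), (102.95808410644531, 49.19298553466797), 86.52694702148438), 341) 0.12082814598613169
top
bar (((593.3511352539062, 249.98008728027344), (64.86311340332031, 18.523700714111328), 87.6396713256836), 296) 0.06515361882228633
base (((600.9988403320312, 249.84286499023438), (111.24535369873047, 62.10603713989258), 87.82942962646484), 780) 0.021451061856274052
tin L (((418.34173583984375, 420.2673034667969), (100.82990264892578, 48.0622673034668), 87.58729553222656), 1226) 0.11954398096150232
[-1.64  0.02 13.29]
```

Block is back and square, and the tin is where I left it. Regrasp it.

arm_command:
  slide:
    - [-1.6,0,3]
    - [-1.6,0,7]
    - [-1.6,0,11]
    - [-1.6,0,13.2]
    - [-1.6,0,13.2]
  spin: [0,0,0,0,0]

```text
clock: 46.45
eef_pos: [0.4206, 0.416, 0.0822]
tool_rot: [0.722, 0.692, -0.002, 0.0]
ft_force: [0.3, 0.1, 0.6]
grip_width: 0.0699
grasp_force: 0.0
```

arm_command:
  slide:
    - [0,0,0]
    - [0,0,0]
    - [0,0,0]
    - [0,0,0]
    - [0,0,0]
  spin: [0,0,0,0,0]
  jaw: 3.5

```text
clock: 47.08
eef_pos: [0.4217, 0.4189, 0.0859]
tool_rot: [0.722, 0.692, 0.001, 0.0]
ft_force: [-1.6, -1.4, 6.6]
grip_width: 0.0474
grasp_force: 62.8
```

arm_command:
  slide:
    - [0,0,-0.5]
    - [0,0,-1.5]
    - [0,0,-3]
    - [0,0,-4]
    - [0,0,-4]
  spin: [0,0,0,0,0]

```text
clock: 47.7
eef_pos: [0.4216, 0.4191, 0.1259]
tool_rot: [0.722, 0.692, 0.002, -0.0]
ft_force: [0.2, -0.4, -3.0]
grip_width: 0.0471
grasp_force: 62.0
```

Run:
```python
from h import *
st(); print(to([.5265,.249,.1265]))
```

```text
t 47.7 tcp [0.4216 0.4191 0.1259] R [[0.041, 0.999, 0.002], [0.999, -0.041, 0.002], [0.002, 0.002, -1.0]] F [ 0.2 -0.4 -3. ] w 0.0471
[-16.56  11.18  -0.08]
```

arm_command:
  slide:
    - [-2,1.3,0]
    - [-6,4,0]
    - [-10,6.6,0]
    - [-14,9.3,0]
    - [-16.6,11,0]
  spin: [0,0,0,0,0]

```text
clock: 48.32
eef_pos: [0.5246, 0.2457, 0.1239]
tool_rot: [0.722, 0.692, -0.0, 0.0]
ft_force: [0.1, 0.2, -2.7]
grip_width: 0.0475
grasp_force: 62.2
```

arm_command:
  slide:
    - [0,0,0]
    - [0,0,0]
    - [0,0,0]
    - [0,0,0]
    - [0,0,0]
  spin: [0,0,0,0,0]

```text
clock: 48.95
eef_pos: [0.5236, 0.2485, 0.1243]
tool_rot: [0.721, 0.693, 0.0, -0.0]
ft_force: [-0.3, 0.1, -2.5]
grip_width: 0.0473
grasp_force: 62.2
```

Run:
```python
from h import *
st(); S=camera('scene'); save(S,'s9.png'); print(to([.525,.249,.090]))
```

```text
t 48.95 tcp [0.5236 0.2485 0.1243] R [[0.04, 0.999, -0.0], [0.999, -0.04, 0.0], [0.0, -0.0, -1.0]] F [-0.3  0.1 -2.5] w 0.0473
[0.07 0.13 3.43]
```

View pics/s9.png

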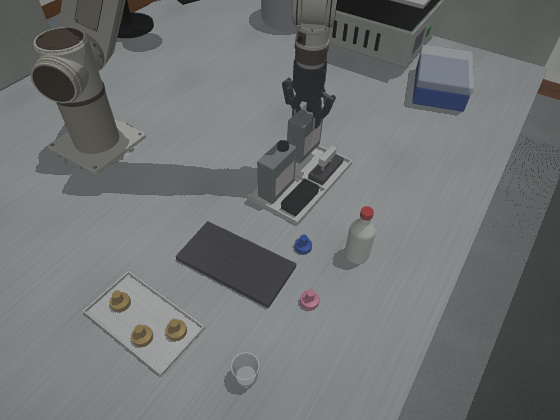

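The tin hangs upright over its place at (303,135), with the block behind it at (325,165). Lowering and releasing.

arm_command:
  slide:
    - [0,0.1,1]
    - [0,0.1,2]
    - [0,0.1,3]
    - [0,0.1,3.4]
    - [0,0.1,3.4]
  spin: [0,0,0,0,0]

```text
clock: 49.62
eef_pos: [0.5248, 0.2477, 0.0902]
tool_rot: [0.722, 0.692, -0.0, -0.0]
ft_force: [-0.1, 0.1, -2.1]
grip_width: 0.0474
grasp_force: 62.4
```

arm_command:
  slide:
    - [0,0,0]
    - [0,0,0]
    - [0,0,0]
    - [0,0,0]
    - [0,0,0]
  spin: [0,0,0,0,0]

```text
clock: 50.25
eef_pos: [0.5249, 0.2479, 0.0903]
tool_rot: [0.722, 0.692, 0.0, -0.0]
ft_force: [-1.0, -0.1, -2.3]
grip_width: 0.0472
grasp_force: 62.4
```

arm_command:
  slide:
    - [0,0,0]
    - [0,0,0]
    - [0,0,0]
    - [0,0,0]
    - [0,0,0]
  spin: [0,0,0,0,0]
  jaw: 7

```text
clock: 50.88
eef_pos: [0.5249, 0.2479, 0.0904]
tool_rot: [0.722, 0.692, 0.0, 0.0]
ft_force: [-0.5, 0.5, -0.6]
grip_width: 0.07
grasp_force: 0.0
```

arm_command:
  slide:
    - [0,0,-2]
    - [0,0,-6]
    - [0,0,-11]
    - [0,0,-14]
    - [0,0,-14]
  spin: [0,0,0,0,0]

```text
clock: 51.5
eef_pos: [0.5266, 0.2486, 0.2336]
tool_rot: [0.722, 0.692, 0.003, 0.001]
ft_force: [0.3, 0.5, 0.2]
grip_width: 0.0699
grasp_force: 0.0
```

arm_command:
  slide:
    - [3,-3,0]
    - [7,-7,0]
    - [11,-11,0]
    - [15,-15,0]
    - [18,-18,0]
  spin: [0,0,0,0,0]

```text
clock: 52.12
eef_pos: [0.3503, 0.436, 0.2286]
tool_rot: [0.721, 0.693, -0.001, 0.0]
ft_force: [1.2, -0.3, 0.3]
grip_width: 0.0697
grasp_force: 0.0
```

Run:
```python
from h import *
st()
for n in('scene','top'):
    S=camera(n); c=cloud(S);X,Y,Z=c[...,0],c[...,1],c[...,2];g=S['pixels'].max(-1); print(n)
    m=(Z>.055)&(Z<.07)&(abs(X-.6)<.03)&(abs(Y-.25)<.06)&(g>110); print('bar',rect(c,m),np.median(Z[m]))
    for nm,y in(('L',.24),('R',.1)):
        m=(Z>.112)&(Z<.128)&(abs(X-.52)<.08)&(abs(Y-y)<.065); print('tin',nm,rect(c,m),np.median(Z[m]))
    [print(x) for x in brass(S)]
save(S,'t10.png')
for th in('front_left','back_left'):
  for x in landmark_of(S,th)[:1]: print(th,x['confidence'],np.round(onz(S,x['centre'],.004),4))
```

```text
t 52.12 tcp [0.3503 0.436  0.2286] R [[0.04, 0.999, -0.002], [0.999, -0.04, -0.002], [-0.002, -0.002, -1.0]] F [ 1.2 -0.3  0.3] w 0.0697
scene
bar (((594.6332397460938, 248.2008056640625), (64.79744720458984, 17.576427459716797), 88.78426361083984), 115) 0.06709179007151493
tin L (((522.7208862304688, 246.7624053955078), (103.03237915039062, 50.740936279296875), 89.20431518554688), 491) 0.1244577021130165
tin R (((522.0573120117188, 115.5109634399414), (99.09683990478516, 49.78653335571289), 87.9174575805664), 590) 0.12428331534672905
top
bar (((593.1488647460938, 250.243408203125), (62.393089294433594, 16.934513092041016), 88.09457397460938), 248) 0.06570820473190801
tin L (((521.1917114257812, 249.95648193359375), (100.39779663085938, 48.48899459838867), 87.47151184082031), 1159) 0.12314095263387072
tin R (((520.309326171875, 117.4462890625), (96.61915588378906, 48.201080322265625), 87.43385314941406), 1114) 0.12314714969538204
(array([ 0.5662, -0.3189,  0.0408]), array([ 0.5667, -0.3193]), 0.0441, 240)
(array([ 0.5193, -0.3637,  0.0403]), array([ 0.5192, -0.3634]), 0.0436, 243)
(array([ 0.4288, -0.3328,  0.0399]), array([ 0.4285, -0.3332]), 0.0431, 256)
front_left 0.73 [0.525  0.2525 0.004 ]
back_left 0.78 [0.5917 0.2496 0.004 ]
```

View pics/t10.png

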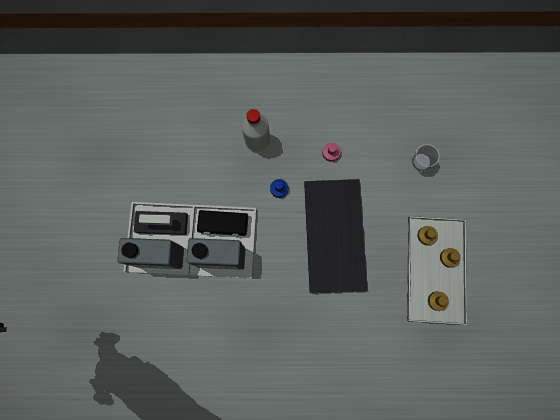

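The final top view shows the block (160,220) and tin_left (150,250) back in the left lane. The holders are in the tray, and the case, bottle, beaker and look-alikes haven't moved. Tin and block are each within about 5 mm of the located places. Handing in.

```bash
python3 -c "
from workcell import *
print(job_done())"
```

```text
the job is handed in; nothing more can be done
None
```

The job is handed in at about 52 s of the 208 s limit, with no verdict returned: the three brass holders stand in the tray, the plate was swept end to end at an estimated 11–14 N, and the block and tin_left are back in their places; the bystanders look untouched in the final top view.

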